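# Seat the camera lens barrel in the V-block and hold it down

### The arm

A 7-joint arm with a two-finger parallel gripper is mounted at the origin on the work surface. World frame = base frame: x ahead of the robot, y to its left, z up, the work surface at z = 0. Lengths are in m, angles in rad, forces in N, time in s.
With the tool pointing down it reaches from about 0.425 to 0.875 m from the base axis. Payload 4.7 kg.
Tool frame: the origin (TCP) lies between the finger pads; the fingertips stand 14 mm ahead of it and the grasp point (between the pads) lies 5 mm behind it; z points along the fingers, y is the line along which they close (so a half turn about z gives the same grasp; the last joint's range is limited). The gripper opens to 87 mm and grips with 3 to 60 N. Pads are 19 mm wide; open, the fingers measure 117 mm over their backs; the gripper's body (75 mm by 190 mm) begins 51 mm behind the grasp point.
Start: joints at [1.312, 0.321, -0.07, 1.45, 0.023, 1.371, -0.057], TCP at [0.175, -0.626, 0.208] pointing down, gripper open.
Joint ranges: [-2.86, 2.86], [-0.3, 2.09], [-1.38, 1.24], [0.06, 2.45], [-1.56, 4.7], [0.09, 2.05], [-2.69, 2.69]. Speed limits (rad/s): [2.57, 2.57, 3.14, 3.14, 3.14, 3.14, 3.14].

### API

Orientations are given as a rotation vector (axis times angle).
In Python, from bench import get_state, get_image, camera_params, close_job gives the robot as it stands. The module is installed in compiled form; this text tells all that it offers.
- The arm moves only by the tool arm_command, never from a script. Its argument "motion" is a list of rows, each a list of 5 numbers: the finger opening in mm, from 0 to 87, then the shift along the tool's x, y, z in mm, then the turn about the tool's z in degrees. In form: [[gripper, x, y, z, spin], ...]. A call has 1 to 5 rows; each row is the pose to reach, as a shift and turn from the pose commanded when the call began, along the tool's axes at that moment; what a row does not reach only later rows make up. A row lasts 1/12 s, in which the tool goes at most 41.7 mm and 7.16 degrees, less where a joint would pass 70% of its speed; a pose out of reach is approached as far as the arm can. A call with a gripper value outside its range is refused whole. The fingers move at their own pace and stop on an object; "newtons" is the grip in N (left out, the last holds). Time passes only in rows, so rows that repeat a pose let the fingers close. It gives the time, the measured TCP pose, the force, the opening and the grip force at its end, in the units of the state.
- get_state(): the state, without advancing time (a new reading comes with each control period).
- get_image(name): name is "scene" or "side" or "wrist"; returns (picture, depth): 384x512x3 uint8, red, green, blue; 384x512 float32, m along the optical axis (not along the pixel's ray), 0 where there is no reading.
- camera_params(name): a dict with "intrinsics" (3x3 intrinsics, pixels), "extrinsics" (4x4, takes a point from camera to world coordinates). Camera axes: x right, y down, z forward; pixel columns grow to the right and rows downward; lengths in m; the calibration is good to about 2 mm. The wrist camera is an equidistant fisheye: a pixel r from the principal point sees the ray r / f radians off the axis. A picture is of the moment at which its call begins: read the wrist's pose just before it. camera_params takes no time and is no camera call; for the wrist camera it gives the pose at the moment of the call.
- close_job(): hands the job in; it is judged then, once.
The state is a dict: "time": time; "joint_positions": joint angles; "qd": joint speeds; "joint_torque": joint torques, N m; "position": TCP position; "tool_rot": TCP orientation; "ft_force": force on the tool from outside, world axes, zero at the start; "torque": the same for the moment, N m; "grip_width": opening from 0.0 (shut) to 1.0 (fully open); "grip_force": force on a finger pad.
Only numpy, scipy, OpenCV 4.12 (cv2) and the standard library are available. Lean on these libraries where they do the work, as an engineer would, in place of code of your own. Each camera call takes 0.05 s, during which the arm holds its last target. There are 200 camera calls.

### The job

Take the long lens barrel, the one with the narrow nose, out of the storage rack and lower it gently (do not drop it) into the V-block, centred over the two saddles, with its nose pointing at the little lamp post at the end of the block. Then press it straight down with about 10 N so that it bears on both sloping faces, and finish while still pressing, with the gripper around it or on top of it: the program ends holding it down. Leave the shorter barrel in the rack and the other things on the bench where they are.

Things in the scene. Friction and masses are not known exactly. Their poses are not given: they have to be found in the camera images.
- barrel: Long dark metal lens barrel, about 0.25 kg, lying level in the rack. Tube 32 mm in diameter, x -50 to +50 mm; rear flange 40 mm in diameter, x -58 to -50 mm; bright narrow nose 22 mm in diameter, x +50 to +70 mm. Origin on its axis at mid tube; x runs along the barrel to the nose (it may be rolled about x). Grip it across mid tube from above.
- nose (a point): Centre of the front glass of the long barrel's nose, 70 mm from its origin along its x.
- vblock: Fixed V-block: dark base 10 mm high, 70 mm wide; two bright V-saddles 14 mm thick at x = -32 and +32 mm, tops 58 mm high, 50 mm open gap between for the fingers. One 90 degree V, open upwards, along x. Origin on the table under the point midway between the saddles; x runs to the lamp post, z up. A seated barrel's axis is level, 60 mm above the table, its crown 76 mm.
- seat (a point): Point in the fixture where the origin of the seated barrel should be: on the V's axis midway between the saddles, 60 mm above the table.
- lamp (a point): Centre of the lamp window on the lamp post (post 16 mm thick, 34 mm wide, top 88 mm above the table), 86 mm from the seat along the fixture's x; the nose of a seated barrel ends 16 mm before it.
- jaw_left: The sloping faces on the +y side of the V (one on each saddle); origin same as vblock. The barrel touches them along a line 45 degrees below its axis.
- jaw_right: The sloping faces on the -y side of the V; origin same as vblock.
- rack: Fixed grey plastic rack, 110 x 160 mm, base 8 mm thick; origin on the table under its centre. Two lanes along x at y = -52 and +52 mm, each with two V-notched rests at x = -32 and +32 mm (10 mm thick, tops 39 mm high, 54 mm open between). A barrel in it lies along x with its axis 45 mm above the table and lifts straight up.
- short_tube: A shorter plain barrel without nose or flange, 32 mm in diameter, 84 mm long, in the rack's other lane; origin on its axis at mid length, x along it. Stays where it is.
- objective: Upright bright metal microscope objective, 26 mm in diameter, 44 mm tall, standing between rack and V-block; origin under its centre. Leave alone.
- dish: Clear round dish, 60 mm wide, 16 mm high, between rack and V-block, nearer the robot; origin under its centre. Leave alone.
- dropper: Small amber bottle, 32 mm wide, 75 mm tall, beyond the rack and V-block; origin under its centre. Leave alone.
Not all that is in view belongs to the job. Of the things like the rack, leave any that is orange; of the rest the smaller one is meant.

How it is judged:
By the outcome, as a careful person would: the job done as asked, in the order asked, and still so for the second after the job is handed in, while the arm keeps its last pose, push and grip.
It also fails if it takes over 45 s, if anything falls off the work surface, if the arm or the gripper's body presses on something with over 40 N, if the wrist force passes 120 N, or if a joint passes its speed limit or range.

## Working session

There is one attempt and no reset: what is moved stays moved. The work goes in short steps, Python scripts to look and compute and a tool call to move; the robot and the scene stay as the last step left them, time stands still between calls to the robot, and variables do not carry over. Pictures are saved under pics/ and viewed, at most 10 in all, crops included, and the job is handed in when it is done.

Besides the shell and the picture viewer there is one more tool, called after ">>>" by a JSON object that holds its "method" and its "body", one argument or row to a line. arm_command: Moves the arm, as the interface text tells. Its arguments: {"type":"object","properties":{"motion":{"type":"array"},"newtons":{"type":"number"}},"required":["motion"]}

```bash
mkdir -p pics; cat > h.py <<'E'
import numpy as np, cv2
from bench import *
def cloud(n):
    im,d=get_image(n); p=camera_params(n); K=p["intrinsics"]; T=np.array(p["extrinsics"])
    v,u=np.mgrid[:384,:512]; K=np.array(K)
    P=np.stack([(u-K[0,2])/K[0,0]*d,(v-K[1,2])/K[1,1]*d,d],-1)
    W=P@T[:3,:3].T+T[:3,3]; W[d==0]=np.nan
    return im,d,W
E
python3 - <<'E'
from h import *
s=get_state();print({k:np.round(v,3).tolist() for k,v in s.items()})
for n in("scene","side"):
    im,d,W=cloud(n); np.savez(n,im=im,d=d,W=W)
    cv2.imwrite(f"pics/{n}0.png",im[...,::-1]); print(n,(d==0).mean(),np.round(camera_params(n)["extrinsics"],3).tolist())
E
```

```text
{'time': 0.0, 'joint_positions': [1.312, 0.322, -0.07, 1.452, 0.023, 1.371, -0.057], 'qd': [-0.001, -0.0, -0.0, 0.001, -0.002, -0.0, -0.002], 'joint_torque': [-0.0, -49.129, -0.404, -31.253, -0.064, 0.043, 0.0], 'position': [0.175, -0.625, 0.207], 'tool_rot': [-3.111, -0.427, 0.001], 'ft_force': [-0.722, 0.174, 0.506], 'torque': [0.02, 0.023, -0.056], 'grip_force': 0.0, 'grip_width': 0.997}
scene 0.004023234049479167 [[-0.457, 0.662, -0.594, 1.022], [0.889, 0.327, -0.319, 0.41], [-0.017, -0.674, -0.738, 0.768], [0.0, 0.0, 0.0, 1.0]]
side 0.004124959309895833 [[-0.963, -0.208, 0.173, 0.255], [-0.27, 0.697, -0.664, 0.898], [0.018, -0.686, -0.728, 0.939], [0.0, 0.0, 0.0, 1.0]]
```

View pics/scene0.png

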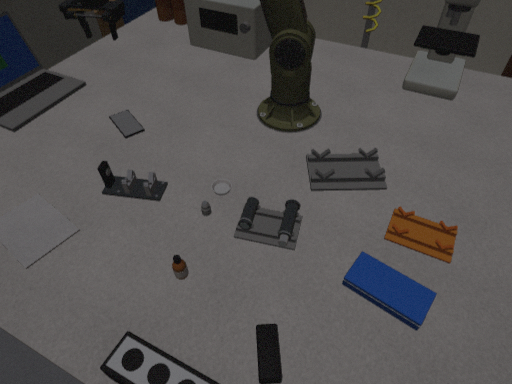

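View pics/side0.png

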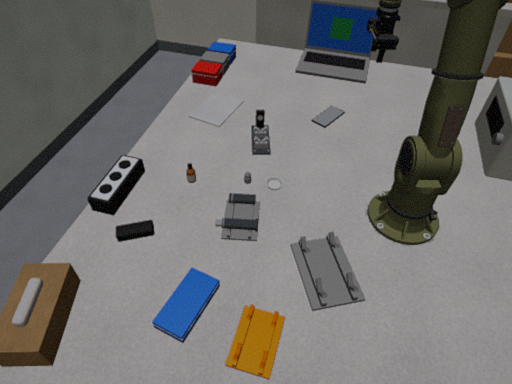

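The scene picture shows three rack-like things: a grey one holding two barrels (268,225), a larger empty grey one (345,170) and an orange one (420,233). The target is the smaller grey one at (268,225), because it isn't orange and it holds both barrels. The long barrel looks like the right-hand one (290,220). The V-block is at (135,187), with the dark lamp post at its left end (107,175). In the side view the nose is the bright bit at (221,223). I'll confirm with a crop and measure.

```bash
python3 - <<'E'
from h import *
tiles=[]
for n,(u0,v0,w,h) in {"scene":(225,190,90,60),"side":(205,185,75,60)}.items():
    im=np.load(n+".npz")["im"]; tiles.append(cv2.resize(im[v0:v0+h,u0:u0+w],(390,290),interpolation=2))
a=np.hstack(tiles)
# merged top-down map, 1 mm/px height & colour
tiles=[]
S={n:dict(np.load(n+".npz")) for n in("scene","side")}
def obj(n,box,zmin,zmax=.12):
    u0,v0,u1,v1=box; W=S[n]["W"][v0:v1,u0:u1].reshape(-1,3); C=S[n]["im"][v0:v1,u0:u1].reshape(-1,3)
    m=(W[:,2]>zmin)&(W[:,2]<zmax); return W[m],C[m]
def rep(t,P):
    r=cv2.minAreaRect((P[:,:2]*1000).astype(np.float32)); print(t,len(P),np.round(r[0],1),np.round(r[1],1),round(r[2],1),"z",np.round(np.percentile(P[:,2]*1000,[5,50,95,99]),1))
for n,b in {"scene":(228,192,306,250),"side":(210,188,266,244)}.items():
    P,C=obj(n,b,.004); rep(n+" rack",P)
    P,C=obj(n,b,.046); rep(n+" tubes",P)
    k=(P[:,:2]*1000).astype(np.float32); _,l,c=cv2.kmeans(k,2,None,(3,50,.1),5,cv2.KMEANS_PP_CENTERS)
    for i in(0,1): rep("  tube",P[l[:,0]==i])
for n,b in {"scene":(94,155,175,203),"side":(245,105,276,158)}.items():
    P,C=obj(n,b,.004); rep(n+" vb",P)
    P,C=obj(n,b,.066); rep(n+" post",P)
    P,C=obj(n,b,.03,.063); rep(n+" saddles+",P)
for n,b in {"scene":(198,198,214,218),"side":(241,169,254,186)}.items(): rep(n+" objective",obj(n,b,.006)[0])
for n,b in {"scene":(168,250,190,282),"side":(183,160,200,186)}.items(): rep(n+" dropper",obj(n,b,.006)[0])
b=[]
for n,(u0,v0,w,h) in {"scene":(90,150,90,60),"side":(230,100,75,60)}.items():
    b.append(cv2.resize(S[n]["im"][v0:v0+h,u0:u0+w],(390,290),interpolation=2))
o=np.vstack([a,np.hstack(b)]); o=np.clip(o*1.6,0,255)
cv2.imwrite("pics/crop1.png",o[...,::-1])
E
```

```text
scene rack 2361 [497.4 126.2] [134.2 240.9] 2.8 z [ 5.6 19.6 60.5 62.4]
scene tubes 886 [502.3 161.8] [131.8 136.2] 11.1 z [48.6 57.4 61.8 63.4]
  tube 540 [492.3 213.5] [131.7  37.2] 14.2 z [48.5 57.2 62.  64.2]
  tube 346 [507.4 109.7] [87.2 31.2] 11.8 z [48.8 57.5 61.2 62.2]
side rack 1652 [514.5 143.2] [176.8 232.1] 14.8 z [ 5.8 19.9 62.2 64. ]
side tubes 623 [505.1 168.9] [126.  140.5] 15.4 z [48.1 57.8 63.5 65.4]
  tube 391 [491.6 216.1] [128.   33.1] 10.8 z [48.4 57.7 63.5 65.5]
  tube 232 [506.4 113.6] [85.4 33.1] 15.4 z [48.1 58.2 63.3 64.9]
scene vb 1467 [ 505.3 -293.7] [174.3 238.8] 17.9 z [ 6.9 12.5 77.2 87.8]
scene post 117 [ 565.8 -317.4] [35.5 17.4] 19.4 z [67.1 82.7 88.7 89. ]
scene saddles+ 388 [ 547.6 -257.7] [ 55.8 144.3] 17.9 z [31.5 44.6 57.4 59. ]
side vb 728 [ 557.4 -318.2] [130.3 331.9] 16.8 z [ 4.6 22.3 81.6 89.1]
side post 61 [ 564.5 -317.6] [32.2 24.9] 9.3 z [70.3 83.5 90.  90.6]
side saddles+ 235 [ 546.1 -255.7] [ 54.  145.4] 17.5 z [31.4 44.6 58.3 61.1]
scene objective 109 [529.4 -10.8] [17.8 24.3] 48.0 z [ 7.6 27.8 43.1 44. ]
side objective 71 [524.9  -9.3] [20.8 20. ] 16.6 z [10.2 28.  44.4 48.3]
scene dropper 283 [716.9  39. ] [26.4 32.1] 44.7 z [12.3 46.  74.7 76.2]
side dropper 149 [705.6  38.9] [44.8 24.5] 32.2 z [10.5 42.9 75.8 77.5][ WARN:0@0.697] global loadsave.cpp:1063 imwrite_ Unsupported depth image for selected encoder is fallbacked to CV_8U.
```

View pics/crop1.png

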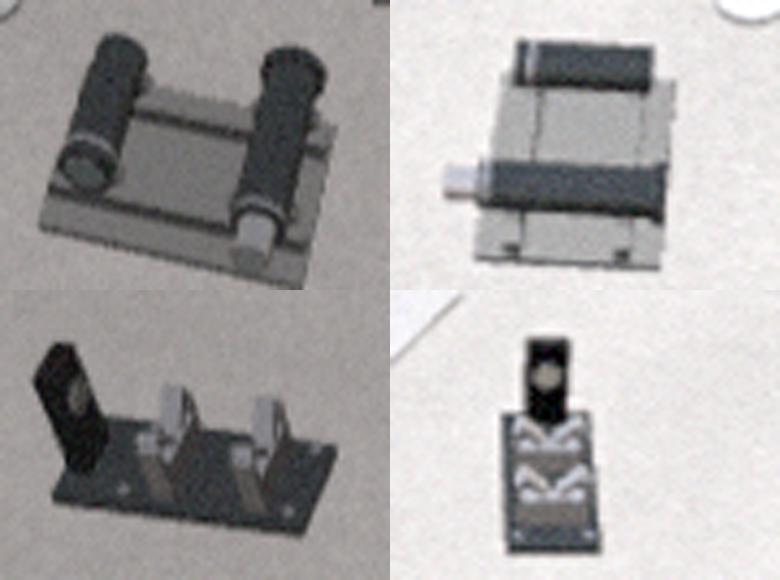

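The crop confirms it. The long barrel, with flange and bright nose at scene (284,239), lies in the smaller grey rack and points away from the robot. The shorter tube (250,213) has no flange. The V-block's lamp post, with its round window, is at (107,175). I'll start moving towards the V-block, turning on the way.

>>> {"method": "arm_command", "body": {
  "motion": [
    [87,33,-22,0,-7],
    [87,66,-45,0,-14],
    [87,99,-67,0,-21],
    [87,132,-90,0,-28],
    [87,165,-112,0,-35]
  ]
}}

```text
time: 0.52
position: [0.3046, -0.4717, 0.2072]
tool_rot: [-2.835, -1.351, 0.0]
ft_force: [0.3, 0.3, -0.8]
grip_width: 0.999
grip_force: 0.0
```

```bash
cat >> h.py <<'E'
from scipy.spatial.transform import Rotation as R
def yawof(M): return np.degrees(np.arctan2(M[1,0],M[0,0]))
def to(x,y,z,yaw):
    s=get_state(); M=R.from_rotvec(s["tool_rot"]).as_matrix()
    d=M.T@(np.array([x,y,z])-s["position"])*1000
    sp=-((yaw-yawof(M)+180)%360-180)
    print("t",s["time"],"pos",np.round(s["position"],4),"yaw",round(yawof(M),2),"tilt",np.round(M[:,2],3),"q7",round(s["joint_positions"][6],2),"move",np.round(d,1),"spin",round(sp,2),"F",np.round(s["ft_force"],1),"grip",np.round([s["grip_width"]*87,s["grip_force"]],1))
E
python3 -c "
from h import *
to(.5,-.24,.208,-167)"
```

```text
t 0.5167 pos [ 0.3046 -0.4717  0.2072] yaw 50.97 tilt [-0.001  0.001 -1.   ] q7 0.24 move [303.1   5.9  -0.8] spin -142.03 F [ 0.3  0.3 -0.8] grip [86.9  0. ]
```

>>> {"method": "arm_command", "body": {
  "motion": [
    [87,38,1,0,-7],
    [87,76,2,0,-14],
    [87,114,2,0,-21],
    [87,152,3,0,-28],
    [87,190,4,0,-35]
  ]
}}

```text
time: 0.93
position: [0.428, -0.3276, 0.2074]
tool_rot: [-2.298, -2.142, 0.001]
ft_force: [0.1, -1.0, 0.3]
grip_width: 0.998
grip_force: 0.0
```

```bash
python3 -c "
from h import *
to(.5,-.24,.208,-167)"
```

```text
t 0.9333 pos [ 0.428  -0.3276  0.2074] yaw 85.96 tilt [-0. -0. -1.] q7 0.5 move [92.5 65.6 -0.6] spin -107.04 F [ 0.1 -1.   0.3] grip [86.8  0. ]
```

>>> {"method": "arm_command", "body": {
  "motion": [
    [87,30,22,0,-7],
    [87,60,44,0,-14],
    [87,92,66,0,-21],
    [87,92,66,0,-22],
    [87,92,66,0,-22]
  ]
}}

```text
time: 1.35
position: [0.5016, -0.2396, 0.2073]
tool_rot: [-1.847, -2.541, -0.001]
ft_force: [-0.2, -0.1, -0.1]
grip_width: 1.0
grip_force: 0.0
```

```bash
python3 -c "
from h import *
to(.537,-.228,.208,107.7)
p=camera_params('wrist'); im,d=get_image('wrist'); np.savez('w1',im=im,d=d,K=p['intrinsics'],T=p['extrinsics']); cv2.imwrite('pics/w1.png',im[...,::-1])
print(np.round(p['intrinsics'],1).tolist(),np.round(p['extrinsics'],3).tolist())"
```

```text
t 1.35 pos [ 0.5016 -0.2396  0.2073] yaw 107.98 tilt [-0.     0.001 -1.   ] q7 0.65 move [ 0.1 37.3 -0.7] spin 0.28 F [-0.2 -0.1 -0.1] grip [87.  0.]
[[297.3, 0.0, 255.8], [0.0, 297.3, 189.3], [0.0, 0.0, 1.0]] [[0.951, 0.295, 0.091, 0.476], [0.309, -0.909, -0.279, -0.163], [0.001, 0.294, -0.956, 0.384], [0.0, 0.0, 0.0, 1.0]]
```

View pics/w1.png

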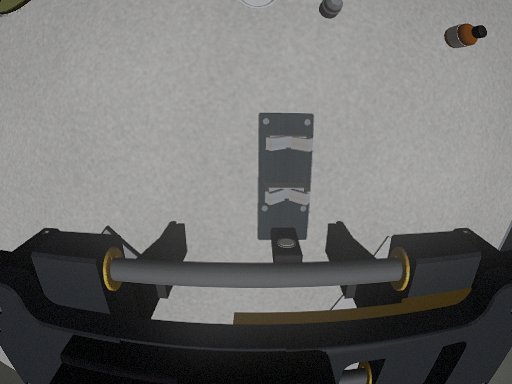

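The wrist picture shows the V-block between the fingers: base at columns 259–313 and rows 113–240, saddles at rows 143 and 195, lamp post at (288,245).

```bash
cat >> h.py <<'E'
def wdirs(K,T,uv):
    uv=np.asarray(uv,float); a=(uv-K[[0,1],2])/K[0,0]; th=np.linalg.norm(a,axis=-1,keepdims=True)
    return np.concatenate([a/th*np.tan(th),np.ones_like(th)],-1)@T[:3,:3].T
def wcloud(f):
    s=np.load(f); K,T,d=np.array(s["K"]),np.array(s["T"]),s["d"]
    v,u=np.mgrid[:384,:512]; D=wdirs(K,T,np.stack([u,v],-1)); W=D*d[...,None]+T[:3,3]; W[d==0]=np.nan
    return s["im"],W,K,T
def plane(K,T,uv,z):
    D=wdirs(K,T,uv); return T[:3,3]+D*((z-T[2,3])/D[...,2:3])
def rect(t,P):
    r=cv2.minAreaRect((np.asarray(P)[:,:2]*1000).astype(np.float32)); print(t,len(P),np.round(r[0],1),np.round(r[1],1),round(r[2],2)); return r
E
python3 - <<'E'
from h import *
im,W,K,T=wcloud("w1.npz")
Z=W[...,2]; roi=np.zeros(Z.shape,bool); roi[100:235,245:330]=1
print("table z",np.nanmedian(Z[150:200,200:240]),np.nanmedian(Z[120:180,262:280]))
g=im.mean(-1)
# base outline (dark) on z=10mm
m=(roi&(g<110)).astype(np.uint8); c=max(cv2.findContours(m,0,2)[0],key=cv2.contourArea)[:,0]
rb=cv2.minAreaRect(c.astype(np.float32)); print("base px",rb); rect("base@10",plane(K,T,c,.010))
for a,b in((.03,.064),(.05,.064)):
    for t,r0,r1 in(("far",130,165),("near",180,215)):
        k=roi&(Z>a)&(Z<b); k[:r0]=0;k[r1:]=0
        rect(f"saddle {t} z>{a}",W[k])
    rect("both",W[roi&(Z>a)&(Z<b)&(np.arange(384)<215)[:,None]])
# local frame histogram: valley bottom
yaw=np.radians(107.8-180); ex=np.array([np.cos(yaw),np.sin(yaw)]); ey=np.array([-ex[1],ex[0]]); o=np.array([.537,-.228])
L=(W[...,:2]-o); X=L@ex*1000; Y=L@ey*1000
for t,x0 in(("far",-32),("near",32)):
    for s in(-1,1):
        k=roi&(abs(X-x0)<5)&(Z>.04)&(Z<.057)&(np.sign(Y)==s)
        p=np.polyfit(Z[k]*1000,Y[k],1); print(t,s,k.sum(),"slope",p[0].round(2),"y at z=48.7",np.polyval(p,48.7).round(2))
k=(Z>.083)&(Z<.093)&(X>70)&(abs(Y)<25); print("post top",k.sum(),X[k].min(),X[k].max(),Y[k].min(),Y[k].max()) if k.any() else 0
E
```

```text
table z 2.325193413976745e-06 0.01039329567660724
base px ((285.1181335449219, 173.55743408203125), (54.12016677856445, 121.73070526123047), 0.9093804955482483)
base@10 149 [ 542.3 -244. ] [ 69.2 166.1] 17.41
saddle far z>0.03 664 [ 527.2 -196.9] [54.4 14.5] 17.45
saddle near z>0.03 718 [ 546.8 -258.5] [54.6 15.3] 17.41
both 1382 [ 537.1 -227.8] [54.6 79.5] 17.5
saddle far z>0.05 272 [ 527.3 -196.6] [52.8 14.4] 18.25
saddle near z>0.05 264 [ 546.8 -258.3] [53.1 14.5] 17.45
both 536 [ 537.  -227.6] [53.1 79. ] 17.64
far -1 167 slope -0.78 y at z=48.7 -14.75
far 1 166 slope 1.13 y at z=48.7 13.43
near -1 137 slope -0.98 y at z=48.7 -14.28
near 1 155 slope 1.18 y at z=48.7 12.51
post top 275 86.98922201768845 98.98495093342429 -17.19050646693062 16.57029406792774
```

Seat ≈ (537.0, −227.7) mm, with the fixture's x at −72.5°. Next, the rack.

>>> {"method": "arm_command", "body": {
  "motion": [
    [87,36,10,0,-7],
    [87,73,20,0,-14],
    [87,110,30,0,-21],
    [87,147,40,0,-28],
    [87,183,51,0,-35]
  ]
}}

```text
time: 1.82
position: [0.4923, -0.0534, 0.2074]
tool_rot: [-1.005, -2.976, 0.002]
ft_force: [1.1, 0.9, -0.2]
grip_width: 1.003
grip_force: 0.0
```

```bash
python3 -c "
from h import *
to(.486,.214,.208,-167)"
```

```text
t 1.8167 pos [ 0.4923 -0.0534  0.2074] yaw 142.67 tilt [-0.001 -0.001 -1.   ] q7 0.97 move [167.2 208.8  -0.9] spin -50.33 F [ 1.1  0.9 -0.2] grip [87.3  0. ]
```

>>> {"method": "arm_command", "body": {
  "motion": [
    [87,24,30,0,-7],
    [87,48,60,0,-14],
    [87,72,90,0,-21],
    [87,96,120,0,-28],
    [87,120,150,0,-35]
  ]
}}

```text
time: 2.23
position: [0.4892, 0.1384, 0.2076]
tool_rot: [0.064, 3.14, -0.003]
ft_force: [0.7, 0.4, 1.5]
grip_width: 1.001
grip_force: 0.0
```

```bash
python3 -c "
from h import *
to(.486,.214,.208,-167)"
```

```text
t 2.2333 pos [0.4892 0.1384 0.2076] yaw 177.66 tilt [ 0.001 -0.002 -1.   ] q7 1.16 move [ 6.2 75.4 -0.5] spin -15.34 F [0.7 0.4 1.5] grip [87.1  0. ]
```

>>> {"method": "arm_command", "body": {
  "motion": [
    [87,3,37,0,-7],
    [87,6,75,0,-14],
    [87,6,75,0,-15],
    [87,6,75,0,-15]
  ]
}}

```text
time: 2.57
position: [0.4858, 0.2152, 0.2073]
tool_rot: [0.348, -3.121, -0.0]
ft_force: [0.8, -0.7, -0.4]
grip_width: 1.001
grip_force: 0.0
```

```bash
python3 - <<'E'
from h import *
to(.486,.214,.208,-167)
p=camera_params('wrist'); im,d=get_image('wrist'); np.savez('w2',im=im,d=d,K=p['intrinsics'],T=p['extrinsics']); cv2.imwrite('pics/w2.png',im[...,::-1])
im,W,K,T=wcloud("w2.npz"); Z=W[...,2]; roi=np.linalg.norm(W[...,:2]-[.49,.214],axis=-1)<.085
roi[250:]=0
k=roi&(Z>.047)&(Z<.07); rect("long",W[k]); print("z max",np.percentile(Z[k],99))
# ridge line per x slice
yaw=np.radians(13); ex=np.array([np.cos(yaw),np.sin(yaw)]); ey=np.array([-ex[1],ex[0]])
L=W[...,:2]-[.486,.214]; X=L@ex*1000; Y=L@ey*1000
for x in range(-65,85,10):
    j=k&(abs(X-x)<5)
    if j.sum()>10: print(x,j.sum(),"ymid",np.round((Y[j].min()+Y[j].max())/2,1),"w",np.round(np.ptp(Y[j]),1),"zmax",np.round(Z[j].max()*1000,1),"g",im[j].mean().round())
print("X ext",X[k].min(),X[k].max())
E
```

```text
t 2.5667 pos [0.4858 0.2152 0.2073] yaw -167.27 tilt [-0.001  0.    -1.   ] q7 1.22 move [ 0.1 -1.2 -0.7] spin -0.27 F [ 0.8 -0.7 -0.4] grip [87.1  0. ]
long 2802 [493.1 212.8] [128.8  38.4] 12.29
z max 0.06466236334390515
-55 266 ymid -2.0 w 38.4 zmax 65.7 g 71.0
-45 233 ymid -2.0 w 33.4 zmax 64.5 g 72.0
-35 247 ymid -2.7 w 30.7 zmax 62.5 g 72.0
-25 245 ymid -2.7 w 30.9 zmax 62.0 g 72.0
-15 232 ymid -2.8 w 31.1 zmax 62.6 g 72.0
-5 234 ymid -3.5 w 30.2 zmax 62.1 g 72.0
5 229 ymid -3.6 w 30.3 zmax 63.0 g 72.0
15 221 ymid -3.6 w 30.6 zmax 62.3 g 72.0
25 224 ymid -3.7 w 30.9 zmax 62.4 g 73.0
35 218 ymid -3.8 w 31.2 zmax 62.4 g 75.0
45 207 ymid -3.9 w 31.5 zmax 62.8 g 99.0
55 102 ymid -3.9 w 26.3 zmax 60.5 g 136.0
65 134 ymid -4.7 w 21.0 zmax 57.9 g 140.0
X ext -57.89547434019606 71.08013249003135
```

View pics/w2.png

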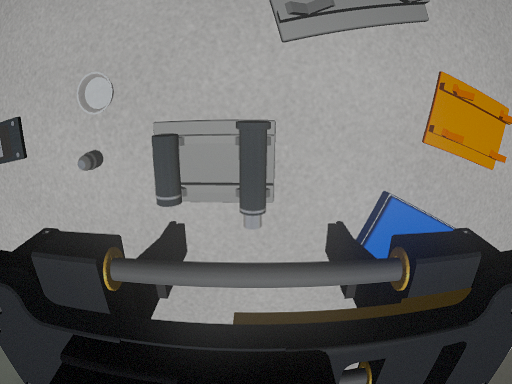

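The wrist picture shows the long barrel lying from its flange (253,122) to its nose (252,228), which points along +x at about 12°. Its origin is ≈ (487.1, 211.2) mm.

```bash
python3 -c "
from h import *
to(.4871,.2112,.040,-167.8)"
```

```text
t 2.6167 pos [0.4865 0.2131 0.2071] yaw -167.52 tilt [-0.001 -0.001 -1.   ] q7 1.22 move [ -0.4  -1.9 167.1] spin 0.28 F [ 0.8 -0.9  0.7] grip [86.8  0. ]
```

>>> {"method": "arm_command", "body": {
  "motion": [
    [87,0,-2,35,0.3],
    [87,0,-2,70,0.3],
    [87,0,-2,100,0.3],
    [87,0,-2,120,0.3],
    [87,0,-2,130,0.3]
  ]
}}

```text
time: 3.03
position: [0.4857, 0.208, 0.0742]
tool_rot: [0.327, -3.12, 0.004]
ft_force: [0.3, -0.6, 0.1]
grip_width: 1.001
grip_force: 0.0
```

```bash
python3 -c "
from h import *
to(.4871,.2112,.040,-167.8)"
```

```text
t 3.0333 pos [0.4857 0.208  0.0742] yaw -168.04 tilt [-0.005 -0.003 -1.   ] q7 1.1 move [-2.3  2.9 34.2] spin -0.24 F [ 0.3 -0.6  0.1] grip [87.1  0. ]
```

>>> {"method": "arm_command", "body": {
  "motion": [
    [87,0,0,15,0],
    [87,0,0,15,0],
    [87,0,0,15,0]
  ]
}}

```text
time: 3.28
position: [0.4871, 0.2108, 0.0627]
tool_rot: [0.332, -3.123, 0.001]
ft_force: [-0.5, 0.3, 0.7]
grip_width: 0.998
grip_force: 0.0
```

```bash
python3 -c "
from h import *
to(.4871,.2112,.040,-167.8)"
```

```text
t 3.2833 pos [0.4871 0.2108 0.0627] yaw -167.85 tilt [-0.001 -0.001 -1.   ] q7 1.09 move [-0.1  0.4 22.7] spin -0.05 F [-0.5  0.3  0.7] grip [86.9  0. ]
```

Spot on. Next I'll go down and grip.

>>> {"method": "arm_command", "body": {
  "motion": [
    [87,0,0,10,0],
    [87,0,0,18,0],
    [87,0,0,23,0],
    [87,0,0,23,0],
    [60,0,0,23,0]
  ],
  "newtons": 15
}}

```text
time: 3.7
position: [0.4864, 0.2125, 0.0394]
tool_rot: [0.337, -3.123, 0.0]
ft_force: [0.6, -0.1, -0.7]
grip_width: 0.978
grip_force: 0.0
```

>>> {"method": "arm_command", "body": {
  "motion": [
    [0,0,0,0,0],
    [0,0,0,0,0],
    [0,0,0,0,0],
    [0,0,0,0,0],
    [0,0,0,0,0]
  ],
  "newtons": 15
}}

```text
time: 4.12
position: [0.4868, 0.2125, 0.0398]
tool_rot: [-0.337, 3.123, -0.0]
ft_force: [-0.7, -0.2, -0.6]
grip_width: 0.632
grip_force: 0.0
```

```bash
python3 -c "
from h import *
to(.4871,.2112,.040,-167.8)"
```

```text
t 4.1167 pos [0.4868 0.2125 0.0398] yaw -167.67 tilt [ 0. -0. -1.] q7 1.06 move [-0.  -1.4 -0.2] spin 0.13 F [-0.7 -0.2 -0.6] grip [55.  0.]
```

>>> {"method": "arm_command", "body": {
  "motion": [
    [0,0,-1,0,0],
    [0,0,-1,0,0],
    [0,0,-1,0,0],
    [0,0,-1,0,0],
    [0,0,-1,0,0]
  ],
  "newtons": 15
}}

```text
time: 4.53
position: [0.4869, 0.2116, 0.0396]
tool_rot: [0.337, -3.123, 0.0]
ft_force: [-0.3, 0.5, 0.4]
grip_width: 0.274
grip_force: 12.2
```

>>> {"method": "arm_command", "body": {
  "motion": [
    [0,0,0,0,0],
    [0,0,0,0,0],
    [0,0,0,0,0]
  ],
  "newtons": 40
}}

```text
time: 4.78
position: [0.4879, 0.2119, 0.0432]
tool_rot: [-0.337, 3.122, -0.003]
ft_force: [-9.6, -7.1, 44.1]
grip_width: 0.148
grip_force: 38.5
```

```bash
python3 -c "
from h import *
to(.4871,.2112,.18,-167.8)"
```

```text
t 4.7833 pos [0.4879 0.2119 0.0432] yaw -167.68 tilt [ 0.002 -0.002 -1.   ] q7 1.07 move [   0.8   -0.8 -136.8] spin 0.12 F [-9.6 -7.1 44.1] grip [12.9 38.5]
```

The width is too small and there's an upward push, so I'm looking before doing anything else.

```bash
python3 - <<'E'
from h import *
t=[]
for n in("scene","side","wrist"):
    im,d=get_image(n)
    if n=="scene": c=im[160:250,210:330]
    if n=="side": c=im[160:250,190:310]
    if n=="wrist": c=im[60:300,100:420]
    t.append(cv2.resize(c,(400,300),interpolation=cv2.INTER_CUBIC))
t.append(t[0]*0)
o=np.clip(np.vstack([np.hstack(t[:2]),np.hstack(t[2:])]).astype(float)*1.5,0,255).astype(np.uint8)
cv2.imwrite("pics/g1.png",o[...,::-1]); to(.487,.211,.04,-167.8)
E
```

```text
t 4.9333 pos [0.4895 0.2125 0.0455] yaw -167.67 tilt [ 0.005 -0.002 -1.   ] q7 1.07 move [ 2.8 -0.9  5.5] spin 0.13 F [-9.3 -7.5 40.5] grip [ 3.5 22. ]
```

View pics/g1.png

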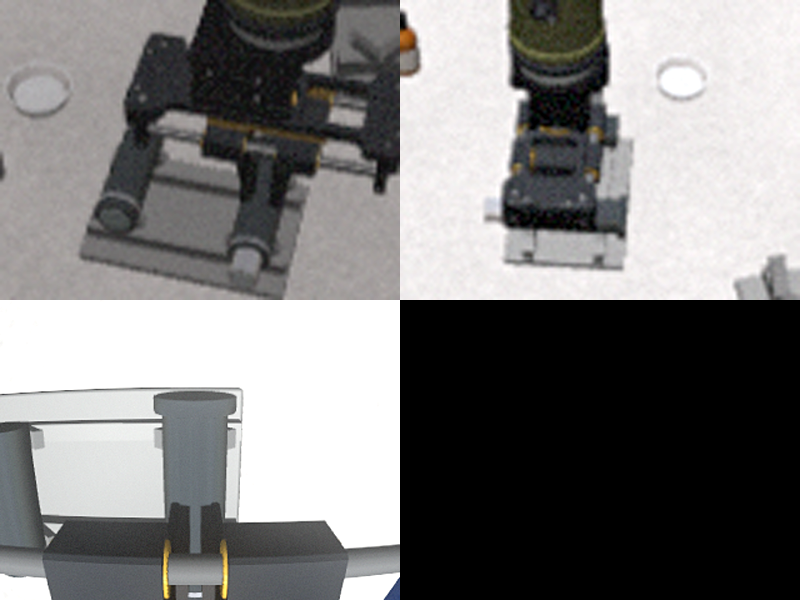

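The fingers have squeezed up over the barrel's crown. The barrel still looks in place in the rack. I'll check the real fingertip height from the earlier wrist depth image.

```bash
python3 - <<'E'
from h import *
for f,tcp in(("w1.npz",(.5016,-.2396,.2073)),("w2.npz",(.4865,.2131,.2071))):
    im,W,K,T=wcloud(f); Z=W[...,2]
    for a,b in((155,190),(322,357)):
        S=W[215:300,a:b].reshape(-1,3); S=S[(S[:,2]>.12)&(S[:,2]<.4)]
        i=S[:,2].argmin(); print(f,"lowest finger pt",S[i].round(4),"below TCP mm",((tcp[2]-S[i,2])*1000).round(1), "pct",np.round(np.percentile(S[:,2],[1,5,50]),3))
E
```

```text
w1.npz lowest finger pt [ 0.4627 -0.2617  0.2213] below TCP mm -14.0 pct [0.223 0.227 0.27 ]
w1.npz lowest finger pt [ 0.5453 -0.2145  0.2216] below TCP mm -14.3 pct [0.223 0.227 0.27 ]
w2.npz lowest finger pt [0.4893 0.1705 0.2218] below TCP mm -14.7 pct [0.223 0.227 0.27 ]
w2.npz lowest finger pt [0.4756 0.2573 0.2209] below TCP mm -13.8 pct [0.223 0.227 0.27 ]
```

>>> {"method": "arm_command", "body": {
  "motion": [
    [30,0,0,-3,0],
    [60,0,0,-8,0],
    [87,0,0,-25,0],
    [87,0,0,-45,0],
    [87,0,0,-60,0]
  ],
  "newtons": 10
}}

```text
time: 5.35
position: [0.4867, 0.2117, 0.1004]
tool_rot: [0.338, -3.123, -0.0]
ft_force: [-0.0, 0.6, -0.4]
grip_width: 0.331
grip_force: 0.0
```

The fingertips sit 14 mm above the reported TCP, not below it, so the real grasp point is about 33 mm behind the TCP. I'll recheck the barrel and where the fingers lie.

>>> {"method": "arm_command", "body": {
  "motion": [
    [87,0,0,-50,0],
    [87,0,0,-80,0],
    [87,0,0,-105,0],
    [87,0,0,-105,0],
    [87,0,0,-105,0]
  ]
}}

```text
time: 5.77
position: [0.4876, 0.2117, 0.2057]
tool_rot: [-0.337, 3.121, -0.0]
ft_force: [-0.3, -0.0, -0.7]
grip_width: 0.713
grip_force: 0.0
```

```bash
cat > bar.py <<'E'
from h import *
import sys
f=sys.argv[1]
p=camera_params('wrist'); s=get_state(); im,d=get_image('wrist'); np.savez(f,im=im,d=d,K=p['intrinsics'],T=p['extrinsics'])
im,W,K,T=wcloud(f+".npz"); Z=W[...,2]; roi=np.linalg.norm(W[...,:2]-[.49,.214],axis=-1)<.085
k=roi&(Z>.047)&(Z<.07); k[250:]=0; r=rect("long",W[k])
M=R.from_rotvec(s["tool_rot"]).as_matrix()
L=((W-s["position"])@M)*1000
for sg in(-1,1):
    j=(sg*L[...,1]>15)&(abs(L[...,1])<75)&(abs(L[...,0])<25)&(Z>s["position"][2]-.03)&(L[...,2]>-60)
    q=L[j]; b=q[q[:,2]>q[:,2].max()-4]; print("tip local n",len(b),"x",b[:,0].min().round(1),b[:,0].max().round(1),"y",b[:,1].min().round(1),b[:,1].max().round(1),"z",q[:,2].max().round(1))
ex=np.array([np.cos(np.radians(12.1)),np.sin(np.radians(12.1))])
X=(W[...,:2]-[.487,.2112])@ex*1000; Y=(W[...,:2]-[.487,.2112])@[-ex[1],ex[0]]*1000
print("X ext",X[k].min().round(1),X[k].max().round(1))
for x in(-40,-20,0,20,40):
    j=k&(abs(X-x)<8); print(x,"ymid",((Y[j].min()+Y[j].max())/2).round(1),"zmax",(np.percentile(Z[j],98)*1000).round(1))
to(.4871,.2112,.012,-167.8)
E
python3 bar.py w3
```

```text
long 2835 [493.1 212.6] [128.9  38.1] 12.38
tip local n 59 x -9.1 11.6 y -40.1 -31.1 z -13.8
tip local n 61 x -7.8 11.9 y 30.3 39.0 z -14.1
X ext -58.3 70.7
-40 ymid -0.6 zmax 61.7
-20 ymid -0.5 zmax 61.6
0 ymid -0.4 zmax 61.7
20 ymid -1.0 zmax 61.6
40 ymid -0.3 zmax 62.0
t 5.8167 pos [0.4867 0.2111 0.2041] yaw -167.69 tilt [-0.    -0.001 -1.   ] q7 1.22 move [-5.000e-01  1.000e-01  1.921e+02] spin 0.11 F [ 0.  -0.1  0.4] grip [66.1  0. ]
```

The barrel hasn't moved, and the tips are 14 mm behind the TCP. I'll go down again with the corrected depth.

>>> {"method": "arm_command", "body": {
  "motion": [
    [87,0,0,35,0.2],
    [87,0,0,70,0.2],
    [87,0,0,100,0.2],
    [87,0,0,125,0.2],
    [87,0,0,140,0.2]
  ]
}}

```text
time: 6.23
position: [0.4832, 0.21, 0.0595]
tool_rot: [0.332, -3.116, 0.002]
ft_force: [-0.0, -0.8, 0.3]
grip_width: 0.99
grip_force: 0.0
```

>>> {"method": "arm_command", "body": {
  "motion": [
    [87,0,0,5,0],
    [87,0,0,5,0],
    [87,0,0,5,0]
  ]
}}

```text
time: 6.48
position: [0.4864, 0.2117, 0.0593]
tool_rot: [0.333, -3.123, -0.0]
ft_force: [-0.0, -1.3, -0.2]
grip_width: 1.0
grip_force: 0.0
```

```bash
python3 -c "
from h import *
to(.4871,.2108,.012,-167.7)"
```

```text
t 6.4833 pos [0.4864 0.2117 0.0593] yaw -167.84 tilt [-0.001  0.    -1.   ] q7 1.08 move [-0.5 -1.  47.3] spin -0.14 F [-0.  -1.3 -0.2] grip [87.  0.]
```

>>> {"method": "arm_command", "body": {
  "motion": [
    [80,0,-0.5,15,0],
    [70,0,-0.5,30,0],
    [60,0,-0.5,42,0],
    [60,0,-0.5,47,0],
    [60,0,-0.5,47,0]
  ],
  "newtons": 10
}}

```text
time: 6.9
position: [0.4865, 0.2108, 0.012]
tool_rot: [0.332, -3.123, 0.0]
ft_force: [0.0, 0.9, -0.5]
grip_width: 0.732
grip_force: 0.0
```

>>> {"method": "arm_command", "body": {
  "motion": [
    [20,0,0,0,0],
    [20,0,0,0,0],
    [20,0,0,0,0],
    [20,0,0,0,0],
    [20,0,0,0,0]
  ],
  "newtons": 10
}}

```text
time: 7.32
position: [0.4873, 0.2111, 0.013]
tool_rot: [-0.332, 3.123, -0.0]
ft_force: [0.3, -0.3, -0.2]
grip_width: 0.396
grip_force: 0.0
```

```bash
python3 -c "
from h import *
to(.4871,.2108,.012,-167.7)"
```

```text
t 7.3167 pos [0.4873 0.2111 0.013 ] yaw -167.87 tilt [ 0.001 -0.    -1.   ] q7 1.03 move [ 0.3 -0.2  1. ] spin -0.17 F [ 0.3 -0.3 -0.2] grip [34.5  0. ]
```

>>> {"method": "arm_command", "body": {
  "motion": [
    [20,0,0,0,0],
    [20,0,0,0,0],
    [20,0,0,0,0]
  ],
  "newtons": 10
}}

```text
time: 7.57
position: [0.4872, 0.2116, 0.013]
tool_rot: [-0.332, 3.123, 0.001]
ft_force: [-0.4, 1.2, 2.0]
grip_width: 0.365
grip_force: 10.0
```

>>> {"method": "arm_command", "body": {
  "motion": [
    [20,0,0,0,0],
    [20,0,0,0,0]
  ],
  "newtons": 35
}}

```text
time: 7.73
position: [0.4872, 0.2116, 0.013]
tool_rot: [-0.332, 3.123, 0.001]
ft_force: [-0.9, 2.3, 3.1]
grip_width: 0.363
grip_force: 35.0
```

```bash
python3 -c "
from h import *
to(.4871,.2108,.012,-167.7)"
```

```text
t 7.7333 pos [0.4872 0.2116 0.013 ] yaw -167.85 tilt [ 0.001  0.001 -1.   ] q7 1.03 move [ 0.2 -0.8  1. ] spin -0.15 F [-0.9  2.3  3.1] grip [31.6 35. ]
```

Solid grip at 31.6 mm. I'll lift it now.

>>> {"method": "arm_command", "body": {
  "motion": [
    [20,0,0,-8,0],
    [20,0,0,-25,0],
    [20,0,0,-55,0],
    [20,0,0,-85,0],
    [20,0,0,-110,0]
  ]
}}

```text
time: 8.15
position: [0.4865, 0.2105, 0.124]
tool_rot: [0.332, -3.123, 0.001]
ft_force: [1.2, 0.4, -2.4]
grip_width: 0.359
grip_force: 35.0
```

>>> {"method": "arm_command", "body": {
  "motion": [
    [20,0,0,-10,0],
    [20,0,0,-10,0]
  ]
}}

```text
time: 8.32
position: [0.4884, 0.2111, 0.1347]
tool_rot: [-0.33, 3.12, -0.001]
ft_force: [0.4, 0.8, -1.5]
grip_width: 0.356
grip_force: 35.0
```

```bash
python3 -c "
from h import *
to(.537,-.2277,.133,107.5)
im,d=get_image('scene'); im2,_=get_image('side')
o=np.hstack([cv2.resize(im[130:250,180:340],(400,300)),cv2.resize(im2[130:250,180:340],(400,300))])
cv2.imwrite('pics/l1.png',np.clip(o*1.4,0,255).astype(np.uint8)[...,::-1])"
```

```text
t 8.3167 pos [0.4884 0.2111 0.1347] yaw -167.91 tilt [ 0.004 -0.    -1.   ] q7 1.16 move [  44.4 -439.2    1.9] spin 84.59 F [ 0.4  0.8 -1.5] grip [31. 35.]
```

View pics/l1.png

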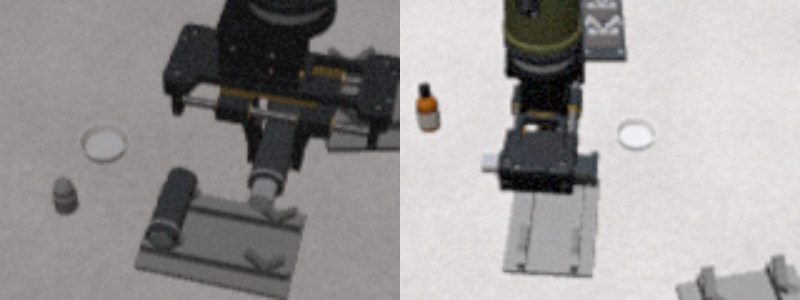

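The barrel is in the gripper and level; the short tube is still in the rack. I'll carry it over.

>>> {"method": "arm_command", "body": {
  "motion": [
    [20,3,-25,0,5],
    [20,6,-58,0,11],
    [20,10,-94,0,18],
    [20,14,-130,0,25],
    [20,18,-166,0,32]
  ]
}}

```text
time: 8.83
position: [0.5024, 0.0429, 0.1303]
tool_rot: [-0.55, -3.089, 0.001]
ft_force: [1.4, 0.2, -2.8]
grip_width: 0.356
grip_force: 35.0
```

```bash
python3 -c "
from h import *
to(.537,-.2277,.133,107.5)"
```

```text
t 8.8333 pos [0.5024 0.0429 0.1303] yaw 159.8 tilt [-0.004 -0.    -1.   ] q7 1.0 move [-125.9 -242.    -2.8] spin 52.3 F [ 1.4  0.2 -2.8] grip [31. 35.]
```

>>> {"method": "arm_command", "body": {
  "motion": [
    [20,-17,-32,0,7],
    [20,-34,-64,0,14],
    [20,-51,-96,0,21],
    [20,-68,-128,0,28],
    [20,-83,-158,0,35]
  ]
}}

```text
time: 9.25
position: [0.5267, -0.1341, 0.1299]
tool_rot: [-1.455, -2.779, 0.002]
ft_force: [0.0, 0.1, -2.2]
grip_width: 0.358
grip_force: 35.0
```

```bash
python3 -c "
from h import *
to(.537,-.2277,.133,107.5)"
```

```text
t 9.25 pos [ 0.5267 -0.1341  0.1299] yaw 124.73 tilt [-0.004  0.001 -1.   ] q7 0.7 move [-82.7 -44.9  -3.3] spin 17.23 F [ 0.   0.1 -2.2] grip [31.1 35. ]
```

>>> {"method": "arm_command", "body": {
  "motion": [
    [20,-33,-18,0,7],
    [20,-60,-33,0,14],
    [20,-80,-44,0,17],
    [20,-82,-45,0,17],
    [20,-82,-45,0,17]
  ]
}}

```text
time: 9.67
position: [0.5369, -0.2266, 0.1295]
tool_rot: [-1.845, -2.537, 0.002]
ft_force: [-0.6, 0.6, -2.6]
grip_width: 0.358
grip_force: 35.0
```

>>> {"method": "arm_command", "body": {
  "motion": [
    [20,0,0,0,0],
    [20,0,0,0,0]
  ]
}}

```text
time: 9.83
position: [0.5385, -0.2226, 0.1313]
tool_rot: [-1.839, -2.544, -0.0]
ft_force: [0.6, 0.8, -2.4]
grip_width: 0.36
grip_force: 35.0
```

```bash
cat > held.py <<'E'
from h import *
import sys
f=sys.argv[1]
to(.537,-.2277,.133,107.5); s=get_state()
p=camera_params('wrist'); im,d=get_image('wrist'); np.savez(f,im=im,d=d,K=p['intrinsics'],T=p['extrinsics'])
im,W,K,T=wcloud(f+".npz")
ex=np.array([np.cos(np.radians(-72.5)),np.sin(np.radians(-72.5))]); ey=np.array([-ex[1],ex[0]])
L=W[...,:2]-[.537,-.2277]; X=L@ex*1000; Y=L@ey*1000; Z=W[...,2]*1000
zc=s["position"][2]*1000+33
k=(abs(Y)<26)&(X>-70)&(X<-12)&(abs(Z-zc)<24)
print("n",k.sum(),"Xmin (flange, want -58)",np.percentile(X[k],.5).round(1))
for a in range(-64,-12,6):
    j=k&(abs(X-a)<3)
    if j.sum()>8: print(a,j.sum(),"ymid",((Y[j].min()+Y[j].max())/2).round(1),"w",np.ptp(Y[j]).round(1),"crown",np.percentile(Z[j],98).round(1))
E
python3 held.py w4
python3 - <<'E'
from h import *
for n in("scene","side"):
    im,d,W=cloud(n); ex=np.array([np.cos(np.radians(-72.5)),np.sin(np.radians(-72.5))]); ey=np.array([-ex[1],ex[0]])
    L=W[...,:2]-[.537,-.2277]; X=L@ex*1000; Y=L@ey*1000; Z=W[...,2]*1000
    k=(abs(Y)<30)&(X>30)&(X<85)&(Z>110)&(Z<195)
    print(n,k.sum(),X[k].max().round(1) if k.any() else "")
    for a in range(33,75,6):
        j=k&(abs(X-a)<3)
        if j.sum()>4: print(a,j.sum(),"ymid",((Y[j].min()+Y[j].max())/2).round(1),"w",np.ptp(Y[j]).round(1),"crown",Z[j].max().round(1))
E
```

```text
t 9.8333 pos [ 0.5385 -0.2226  0.1313] yaw 108.29 tilt [-0.002  0.002 -1.   ] q7 0.55 move [-4.3 -3.  -1.7] spin 0.79 F [ 0.6  0.8 -2.4] grip [31.3 35. ]
n 8163 Xmin (flange, want -58) -62.3
-64 951 ymid 1.7 w 38.9 crown 182.9
-58 1051 ymid 1.7 w 38.7 crown 183.9
-52 685 ymid 1.9 w 39.5 crown 183.0
-46 772 ymid 2.0 w 31.2 crown 180.1
-40 750 ymid 1.9 w 31.3 crown 180.0
-34 723 ymid 2.3 w 31.0 crown 180.0
-28 665 ymid 2.0 w 30.9 crown 180.0
-22 638 ymid 2.3 w 31.0 crown 179.9
-16 1757 ymid 0.1 w 51.8 crown 187.4
scene 0 
side 13 41.6
33 8 ymid 1.6 w 25.3 crown 181.6
39 5 ymid 1.4 w 25.4 crown 179.2
```

>>> {"method": "arm_command", "body": {
  "motion": [
    [20,-2,-1,20,0.5],
    [20,-4,-2.3,40,0.9],
    [20,-4.3,-2.3,60,0.9],
    [20,-4.3,-2.3,75,0.9],
    [20,-4.3,-2.3,82,0.9]
  ]
}}

```text
time: 10.4
position: [0.5367, -0.2285, 0.0485]
tool_rot: [-1.86, -2.528, 0.001]
ft_force: [-0.6, 0.1, -2.2]
grip_width: 0.358
grip_force: 35.0
```

>>> {"method": "arm_command", "body": {
  "motion": [
    [20,0,0,0,0],
    [20,0,0,0,0],
    [20,0,0,0,0]
  ]
}}

```text
time: 10.65
position: [0.5392, -0.2297, 0.052]
tool_rot: [1.862, 2.528, 0.001]
ft_force: [1.2, -0.2, -1.8]
grip_width: 0.358
grip_force: 35.0
```

```bash
python3 held.py w5
```

```text
t 10.65 pos [ 0.5392 -0.2297  0.052 ] yaw 107.26 tilt [ 0.002 -0.001 -1.   ] q7 0.5 move [  2.4  -1.4 -81. ] spin -0.24 F [ 1.2 -0.2 -1.8] grip [31.1 35. ]
n 6260 Xmin (flange, want -58) -55.3
-58 743 ymid 1.2 w 38.9 crown 102.2
-52 1123 ymid 1.1 w 39.0 crown 104.2
-46 708 ymid 1.2 w 39.4 crown 103.8
-40 770 ymid 1.3 w 31.3 crown 100.4
-34 760 ymid 0.8 w 31.3 crown 100.6
-28 719 ymid 1.2 w 31.0 crown 100.6
-22 684 ymid 1.1 w 31.3 crown 100.6
-16 640 ymid 1.1 w 30.8 crown 100.4
```

>>> {"method": "arm_command", "body": {
  "motion": [
    [20,1.5,-1,6,0],
    [20,2.4,-1.2,12,0],
    [20,2.4,-1.2,17,0],
    [20,2.4,-1.2,18,0],
    [20,2.4,-1.2,18,0]
  ]
}}

```text
time: 11.12
position: [0.5357, -0.2274, 0.0318]
tool_rot: [-1.863, -2.528, 0.001]
ft_force: [-0.4, -0.5, -2.4]
grip_width: 0.358
grip_force: 35.0
```

>>> {"method": "arm_command", "body": {
  "motion": [
    [20,0,0,0,0],
    [20,0,0,0,0],
    [20,0,0,0,0]
  ]
}}

```text
time: 11.37
position: [0.5365, -0.2278, 0.0329]
tool_rot: [1.863, 2.529, 0.0]
ft_force: [0.3, -0.4, -2.8]
grip_width: 0.354
grip_force: 35.0
```

```bash
python3 held.py w6
```

```text
t 11.3667 pos [ 0.5365 -0.2278  0.0329] yaw 107.23 tilt [ 0. -0. -1.] q7 0.49 move [-1.000e-01  5.000e-01 -1.001e+02] spin -0.27 F [ 0.3 -0.4 -2.8] grip [30.8 35. ]
n 7341 Xmin (flange, want -58) -57.9
-58 1264 ymid -0.6 w 38.9 crown 85.0
-52 888 ymid -0.6 w 39.4 crown 85.4
-46 754 ymid -0.6 w 31.2 crown 81.5
-40 1004 ymid -0.0 w 51.8 crown 81.5
-34 1041 ymid -0.1 w 51.8 crown 81.3
-28 983 ymid 0.0 w 51.8 crown 81.3
-22 670 ymid -1.6 w 47.7 crown 81.5
-16 636 ymid -0.7 w 31.0 crown 81.4
```

>>> {"method": "arm_command", "body": {
  "motion": [
    [20,0,0.5,1,0],
    [20,0,0.5,2,0],
    [20,0,0.5,3,0],
    [20,0,0.5,4,0],
    [20,0,0.5,4,0]
  ]
}}

```text
time: 11.83
position: [0.537, -0.2275, 0.0286]
tool_rot: [1.863, 2.529, 0.0]
ft_force: [0.1, 0.1, -2.0]
grip_width: 0.356
grip_force: 35.0
```

>>> {"method": "arm_command", "body": {
  "motion": [
    [20,0,0,0.5,0],
    [20,0,0,1,0],
    [20,0,0,1,0]
  ]
}}

```text
time: 12.08
position: [0.5373, -0.2275, 0.0281]
tool_rot: [1.863, 2.529, 0.0]
ft_force: [0.5, -0.2, 0.0]
grip_width: 0.361
grip_force: 35.0
```

```bash
python3 held.py w7 | head -6
```

```text
t 12.0833 pos [ 0.5373 -0.2275  0.0281] yaw 107.25 tilt [ 0.001 -0.    -1.   ] q7 0.49 move [  -0.2   -0.3 -104.9] spin -0.25 F [ 0.5 -0.2  0. ] grip [31.4 35. ]
n 7497 Xmin (flange, want -58) -58.0
-58 1275 ymid 0.2 w 38.9 crown 80.0
-52 871 ymid 0.0 w 39.2 crown 80.4
-46 763 ymid 0.1 w 31.1 crown 76.6
-40 1080 ymid 0.0 w 52.0 crown 76.4
```

Contact is starting (Fz from −2.5 to 0), and the barrel is centred to within 0.2 mm. I'll ease on.

>>> {"method": "arm_command", "body": {
  "motion": [
    [20,0,0,0.5,0],
    [20,0,0,0.5,0],
    [20,0,0,0.5,0]
  ]
}}

```text
time: 12.38
position: [0.5373, -0.2275, 0.028]
tool_rot: [1.863, 2.529, 0.0]
ft_force: [-0.6, 1.8, 5.6]
grip_width: 0.359
grip_force: 35.0
```

>>> {"method": "arm_command", "body": {
  "motion": [
    [20,0,0,0.3,0],
    [20,0,0,0.3,0],
    [20,0,0,0.3,0]
  ]
}}

```text
time: 12.63
position: [0.5374, -0.2275, 0.028]
tool_rot: [1.863, 2.529, 0.0]
ft_force: [-1.4, 1.5, 6.5]
grip_width: 0.356
grip_force: 35.0
```

>>> {"method": "arm_command", "body": {
  "motion": [
    [20,0,0,0.4,0],
    [20,0,0,0.4,0],
    [20,0,0,0.4,0]
  ]
}}

```text
time: 12.88
position: [0.5374, -0.2275, 0.0279]
tool_rot: [1.863, 2.529, -0.0]
ft_force: [-2.2, 1.8, 10.6]
grip_width: 0.356
grip_force: 35.0
```

>>> {"method": "arm_command", "body": {
  "motion": [
    [20,0,0,0,0],
    [20,0,0,0,0],
    [20,0,0,0,0]
  ]
}}

```text
time: 13.13
position: [0.5374, -0.2276, 0.0279]
tool_rot: [1.862, 2.528, -0.0]
ft_force: [-2.1, 1.5, 10.3]
grip_width: 0.353
grip_force: 35.0
```

```bash
python3 held.py w8 | head -6; python3 -c "
from h import *
s=get_state();print(s['ft_force'],s['torque'])"
```

```text
t 13.1333 pos [ 0.5374 -0.2276  0.0279] yaw 107.25 tilt [ 0.001 -0.001 -1.   ] q7 0.49 move [-1.000e-01 -4.000e-01 -1.051e+02] spin -0.25 F [-2.1  1.5 10.3] grip [30.7 35. ]
n 7518 Xmin (flange, want -58) -57.9
-58 1278 ymid 0.2 w 38.8 crown 80.0
-52 880 ymid 0.3 w 38.9 crown 80.4
-46 759 ymid -0.1 w 31.7 crown 76.6
-40 1082 ymid 0.0 w 51.9 crown 76.6
[-1.91606413  1.31370489  9.42277552] [0.35373525 0.42307535 0.04824059]
```

```bash
python3 -c "
from h import *
im,d=get_image('scene'); im2,_=get_image('side')
o=np.hstack([cv2.resize(im[130:250,70:230],(400,300)),cv2.resize(im2[90:210,180:340],(400,300))])
cv2.imwrite('pics/f1.png',np.clip(o*1.4,0,255).astype(np.uint8)[...,::-1]); print(get_state()['ft_force'])"
```

```text
[-3.40248753  2.4100293   9.46810269]
```

View pics/f1.png

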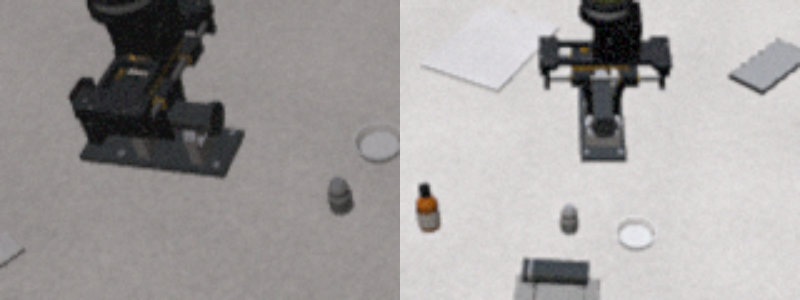

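The barrel is seated with the flange end away from the lamp post, and the other things are where they were. One small nudge to take off the side load, then I'll hand in.

>>> {"method": "arm_command", "body": {
  "motion": [
    [20,0.2,-0.2,0,0],
    [20,0.2,-0.2,0,0],
    [20,0.2,-0.2,0,0],
    [20,0.2,-0.2,0,0]
  ]
}}

```text
time: 13.62
position: [0.5374, -0.2276, 0.0279]
tool_rot: [1.862, 2.528, 0.0]
ft_force: [-2.2, 1.4, 8.4]
grip_width: 0.359
grip_force: 35.0
```

>>> {"method": "arm_command", "body": {
  "motion": [
    [20,0,0,0,0],
    [20,0,0,0,0],
    [20,0,0,0,0]
  ]
}}

```text
time: 13.87
position: [0.5374, -0.2275, 0.0279]
tool_rot: [1.862, 2.528, 0.0]
ft_force: [-1.6, 1.5, 8.6]
grip_width: 0.359
grip_force: 35.0
```

>>> {"method": "arm_command", "body": {
  "motion": [
    [20,0,0,0.2,0],
    [20,0,0,0.2,0],
    [20,0,0,0.2,0],
    [20,0,0,0.2,0]
  ]
}}

```text
time: 14.2
position: [0.5374, -0.2275, 0.0279]
tool_rot: [1.862, 2.528, -0.0]
ft_force: [-2.7, 1.3, 10.6]
grip_width: 0.36
grip_force: 35.0
```

>>> {"method": "arm_command", "body": {
  "motion": [
    [20,0,0,0,0],
    [20,0,0,0,0]
  ]
}}

```text
time: 14.37
position: [0.5374, -0.2275, 0.028]
tool_rot: [1.862, 2.528, -0.0]
ft_force: [-2.2, 0.4, 10.6]
grip_width: 0.356
grip_force: 35.0
```

```bash
python3 -c "
from bench import close_job
print(close_job())"
```

```text
the job is handed in; nothing more can be done
None
```

The long barrel is seated in the V-block, centred with its nose towards the lamp post, and was handed in at about 14.4 s, still gripped and pressed down with about 10.6 N; the first grip slipped off over the barrel's crown (wrist force about 44 N) because the fingertips sit 14 mm behind the TCP, not ahead as stated, but the barrel had not moved and the second grip held.

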